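# Fit the cutter plate into the sloping bed of the pastry cutter

## Robot

A 6-joint arm with a two-finger parallel gripper is mounted at the origin on the work surface. World frame = base frame: x ahead of the robot, y to its left, z up, the work surface at z = 0. Lengths are in m, angles in degrees, forces in N, time in s.
With the tool pointing down it reaches from about 0.275 to 0.875 m from the base axis. Payload 12.5 kg.
Tool frame: the origin (TCP) lies between the finger pads; the fingertips stand 22 mm ahead of it and the grasp point (between the pads) lies 3 mm ahead of it (env.tcp_to_tips is the distance from the TCP to the fingertips, in m); z points along the fingers, y is the line along which they close (so a half turn about z gives the same grasp; the last joint's range is limited). The gripper opens to 85 mm and grips with 20 to 120 N. Pads are 22 mm wide; open, the fingers measure 114 mm over their backs; the gripper's body (76 mm by 85 mm) begins 54 mm behind the grasp point. The pads swing forward as they close: fully open they stand 13 mm farther back than shut.
Start: joints at [-74.748, 20.094, 94.641, -0, 65.266, -4.847], TCP at [0.189, -0.516, 0.253] pointing down, gripper open.
Joint ranges: [-157.81, 157.81], [-45, 120.19], [0.68, 151.7], [-89.99, 269.99], [4.06, 180], [-164.3, 164.3]. Speed limits (degrees/s): [127.2, 127.2, 159.86, 180, 180, 180].

## Interface

Orientations are given as [roll, pitch, yaw] about the fixed x, y, z axes, in that order (R = Rz(yaw) Ry(pitch) Rx(roll)).
In Python, from workcell import env, telemetry, viewer gives the robot as it stands. Calls block until the motion is done:
- env.reach(position, orientation): joint-space move of the TCP to a pose.
- env.servo_line(position, orientation=None, rate=0.15): straight line of the TCP; orientation=None keeps the orientation; rate is the mean speed in m/s.
- env.move_joints(angles): joint-space move.
- env.let_go() and env.close(f_grip=None): open the fingers fully, or close them until they stop; f_grip is the grip in N (None keeps the last).
- env.dwell(seconds).
- env.inverse_kinematics(position, orientation): joint angles nearest the present ones, or None.
- telemetry.read_state(): the state.
- viewer.capture(name): name is "scene" or "top"; returns a dict with "pixels" (400x640x3 uint8, red, green, blue), "camera_matrix" (3x3 intrinsics, pixels), "eye" and "orientation" of the camera in the world. Camera axes: x right, y down, z forward; pixel columns grow to the right and rows downward; lengths in m; the calibration is good to about 2 mm. A picture is of the moment at which its call begins. There is no depth.
A pose or a line that the arm cannot do raises env.PlanningError and nothing moves.
- env.finish_job(): hands the job in; it is judged then, once.
The state is a dict: "time_s": time; "q": joint angles; "joint_velocities": joint speeds; "joint_torque": joint torques, N m; "ee_pos": TCP position; "tcp_rot": TCP orientation; "contact_force": force on the tool from outside, world axes, zero at the start; "torque": the same for the moment, N m; "grip_width": opening from 0.0 (shut) to 1.0 (fully open); "grip_force": force on a finger pad.
Only numpy, scipy, OpenCV 4.12 (cv2) and the standard library are available. Lean on these libraries where they do the work, as an engineer would, in place of code of your own. Each camera call takes 0.05 s, during which the arm holds its last target. There are 200 camera calls.

## Task

Fit the cutter plate whose side tab sits off-centre into the matching cutout of the holder on the pastry cutter's sloping bed, tab in its notch and the plate fully home and flat on the bed, then let go. The holder may be clamped anywhere across the bed, so find it first. Leave the spare plate (tab in the middle), the rolling pin, the bowl and the oil bottle where they are.

Things in the scene. Friction and masses are not known exactly. Their poses are not given: they have to be found in the camera images.
- plate_centre (a point): the cutter plate to fit: steel, 100 (x) x 70 (y) x 12 mm thick, lying flat, about 0.3 kg, with a grey upright grip fin over its middle (50 mm along x, 14 mm thick along y, top 56 mm above the underside). This point: middle of the 100 x 70 mm rectangle, 28 mm above the underside (half-way up); z up.
- plate_tab (a point): middle of that plate's tab, which sticks out 16 mm from its +y side (to y = 51 mm), off-centre: it spans x = -42 to -12 mm and is as thick as the plate. This point: x = -27, y = 43 mm, 6 mm above the underside; the plate's axes.
- spare_centre (a point): the spare plate, to be left alone: same size, fin and material, but its tab (16 mm long, 50 mm wide) is in the middle of its +y side. Point and axes as for the other plate.
- machine: hand pastry cutter, a white wedge-shaped machine, fixed. Origin on the table under the middle of its bed; z up, x horizontal towards the bed's upper end. The flat white bed (240 x 220 mm) slopes 20 degrees, rising towards +x and level along y; its middle is 85 mm above the origin.
- bed_centre (a point): middle of the bed's surface; axes as the machine's (not sloped). Bed coordinates: u up the slope, v = machine's y, n square to the bed, 0 here. A fixed dark steel holder 10 mm thick lies on the bed, square to it, u middle at 0. Its place along v is NOT reported: its pocket's middle is clamped anywhere from v = -15 to 15 mm. Find it by feel or sight.
- bed_low (a point): bed surface at u = -87 mm, v = 0, under a cross strip 10 mm wide, 5 mm high (another at u = 87). Pocket, from its own middle: u = -51.5 to 51.5, v = -36.5 to 36.5 mm, down to the bed, plus a notch in its +v side at u = -43.5 to -10.5 out to v = 52.5: 1.5 mm play all round; fits only with the plate's x up the slope, tab to +v.
- bed_high (a point): bed surface at u = 87 mm, v = 0. The holder's outside, from its pocket's middle: u = -72 to 72, v = -58 to 68 mm; flat rigid sides; four screw heads 3 mm high at u = +-62, v = -45 and 55. Home, the plate's underside lies on the bed and its face stands 2 mm above the holder; nothing latches.
- rolling_pin: wooden rolling pin, 54 mm thick, 400 mm long along its y, lying on the table; origin under its middle. Leave alone.
- bowl: white bowl, 150 mm across, 70 mm high; origin under its middle. Leave alone.
- oil_bottle: amber oil bottle, 64 mm across, 210 mm high; origin under its middle. Leave alone.
Mind the look-alikes: they are no part of the job. What is shaped like the part that bears plate_centre but green is not meant.

How it is judged (in metres and radians):
On the way:
1. the cutter plate is lifted and carried over the bed (height (world z) of plate_centre above 0.11 m and horizontal distance between plate_centre and bed_centre below 0.16 m), for 0.1 s.
At the end, for the whole second after the job is handed in: the cutter plate lies at rest in the holder's cutout with its underside on the bed (height within 3 mm, slope within 2.5 degrees), tab in the notch on the +y side of the lower half; spare plate and bystanders are within 30 mm of where they were (x of plate_centre in the frame of machine between -0.0146 and -0.0046 m and z of plate_centre in the frame of machine between 0.1083 and 0.1143 m and y of plate_centre in the frame of machine between -0.021 and 0.021 m and angle between plate_centre's own z axis and vertical between 0.3041 and 0.3941 rad and x of plate_tab in the frame of machine between -0.0334 and -0.0214 m and y of plate_tab in the frame of machine above 0.015 m and linear speed of plate below 0.02 m/s and distance of each of spare_centre, rolling_pin, bowl, oil_bottle from where it was at the start of the episode below 0.03 m); the robot touches nothing.
It fails at once if the spare plate is shifted by more than 30 mm (distance of spare_centre from where it was at the start of the episode above 0.03 m).
It fails at once if the rolling pin is shifted by more than 30 mm (distance of rolling_pin from where it was at the start of the episode above 0.03 m).
It fails at once if the bowl is shifted by more than 30 mm (distance of bowl from where it was at the start of the episode above 0.03 m).
It fails at once if the oil bottle is shifted by more than 30 mm (distance of oil_bottle from where it was at the start of the episode above 0.03 m).
It also fails if it takes over 43 s, if anything falls off the work surface, if the arm or the gripper's body presses on something with over 40 N, if the wrist force passes 120 N, or if a joint passes its speed limit or range.

## Working session

There is one attempt and no reset: what is moved stays moved. The work goes in short steps, each a Python script; the robot and the scene stay as the last script left them, time stands still between calls to the robot, and variables do not carry over. Pictures are saved under pics/ and viewed, at most 10 in all, crops included, and the job is handed in when it is done.

```bash
ls; mkdir -p pics; python3 - <<'E'
from workcell import env, telemetry, viewer
import cv2,numpy as np
for n in("scene","top"):
    c=viewer.capture(n); cv2.imwrite(f"pics/{n}0.png",c["pixels"][:,:,::-1]); np.savez(f"{n}0.npz",**c)
    print(n,c["camera_matrix"],c["eye"],c["orientation"])
s=telemetry.read_state();print(s["time_s"],s["tcp_rot"],env.tcp_to_tips,s["contact_force"])
E
```

```text
pics
scene [[421.83041833   0.         320.81640268]
 [  0.         421.83041833 197.94640839]
 [  0.           0.           1.        ]] [1.25738681 0.39433509 1.1489192 ] [-1.40198859e+02 -1.17385294e-01  1.17744371e+02]
top [[494.84116834   0.         325.23184481]
 [  0.         494.84116834 197.20040861]
 [  0.           0.           1.        ]] [ 3.65009137e-01 -1.08459999e-03  1.51785938e+00] [-175.99267149   -1.26392121  -89.99949814]
0.1 [-1.79939795e+02 -5.33187210e-03  2.00997339e+01] 0.022 [ 0.2749952  -0.29750765 -0.6412036 ]
```

View pics/scene0.png

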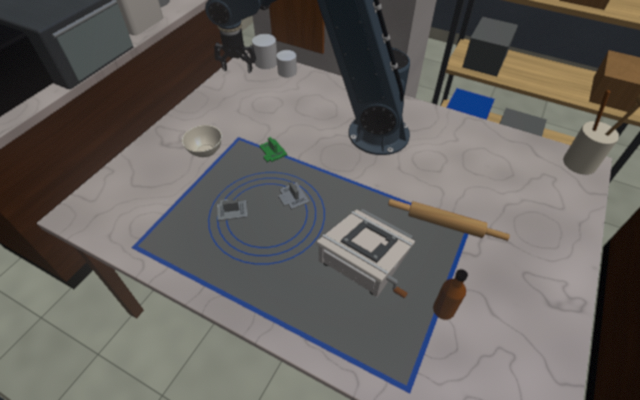

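View pics/top0.png

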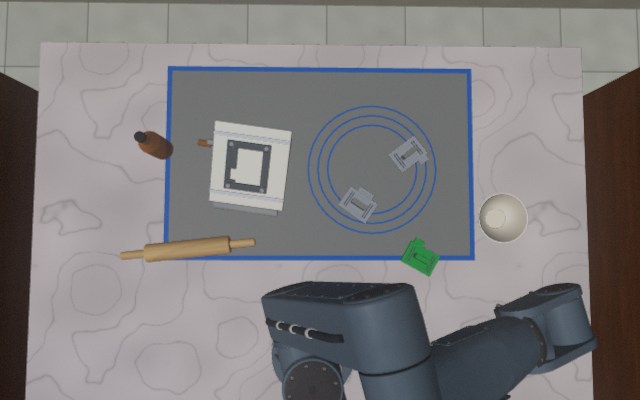

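The scene shows a bowl (202,142), a green plate (272,150), two steel plates (232,210) and (293,195), the machine (367,245), the pin and the bottle. In the top view the steel plates are at (408,155) and (357,205), the green one is at (421,257), and the machine is at (250,167). I'll enlarge the two steel plates to tell them apart, plus the machine.

```bash
python3 - <<'E'
import cv2,numpy as np
t=cv2.imread("pics/top0.png")
a=cv2.resize(t[130:230,325:445],None,fx=3.3,fy=3.3,interpolation=cv2.INTER_CUBIC)
b=cv2.resize(t[115:215,200:300],None,fx=3.3,fy=3.3,interpolation=cv2.INTER_CUBIC)
cv2.imwrite("pics/crop0.png",np.hstack([a,b]))
E
```

```text
(no output)
```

View pics/crop0.png

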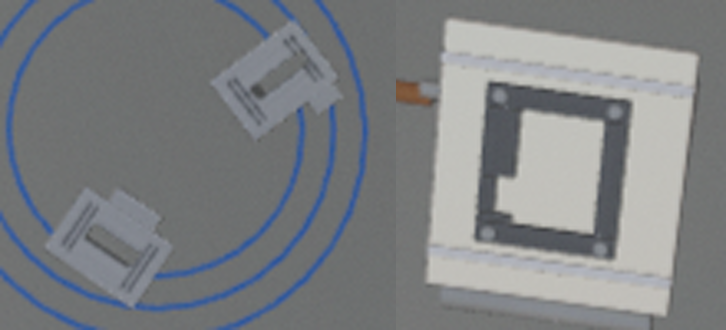

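Candidates in the top view:
- **(408,155):** 100 mm side runs lower-left to upper-right. The narrow tab on its lower-right side is shifted to the upper-right end, so it's off-centre. This is the plate to fit.
- **(357,205):** wide tab in the middle of its side, so it's the spare.
- **(421,257):** green, so not meant.

The holder's notch shows at the left (+v), in the lower half. Next I'll measure poses.

```bash
cat > h.py <<'E'
import cv2,numpy as np
from scipy.spatial.transform import Rotation as R
S=6
def load(n): return dict(np.load(n))
def ray(c,uv,z):
    uv=np.atleast_2d(uv); d=np.c_[uv,np.ones(len(uv))]@np.linalg.inv(c["camera_matrix"]).T
    d=d@R.from_euler('xyz',c["orientation"],degrees=True).as_matrix().T
    return c["eye"]+d*((z-c["eye"][2])/d[:,2])[:,None]
def up(c,x0,y0,x1,y1):
    return cv2.resize(c["pixels"][y0:y1,x0:x1],None,fx=S,fy=S,interpolation=cv2.INTER_CUBIC)
def px(p,x0,y0): return (np.asarray(p,float)+.5)/S-.5+[x0,y0]
def big(m): return max(cv2.findContours(m.astype(np.uint8),cv2.RETR_EXTERNAL,cv2.CHAIN_APPROX_NONE)[0],key=cv2.contourArea)
def quad(cn):
    "corners of a 4-sided outline: lines fitted to the middle of each side, intersected"
    b=cv2.boxPoints(cv2.minAreaRect(cn)); p=cn[:,0].astype(float); L=[]
    for i in range(4):
        a,e=b[i],b[(i+1)%4]; t=(e-a)/np.linalg.norm(e-a); l=np.linalg.norm(e-a)
        s=(p-a)@t; d=abs((p-a)@[-t[1],t[0]])
        k=(s>.15*l)&(s<.85*l)&(d<.12*l)
        vx,vy,x,y=cv2.fitLine(p[k].astype(np.float32),cv2.DIST_HUBER,0,.01,.01).ravel(); L.append(np.cross([x,y,1],[x+vx,y+vy,1]))
    q=[np.cross(L[i-1],L[i]) for i in range(4)]
    return np.array([v[:2]/v[2] for v in q])
E
cat > m.py <<'E'
from h import *
c=load("top0.npz")
# plate
o=(380,130,440,180); im=up(c,*o).astype(int); g=im.mean(2); blue=im[...,2]-im[...,0]
print("plate grey",np.percentile(g,[5,50,80,95]))
m=((g>(np.percentile(g,95)+np.median(g))/2)&(blue<35)).astype(np.uint8)
m=cv2.morphologyEx(m,cv2.MORPH_CLOSE,np.ones((31,31)))
body=cv2.morphologyEx(m,cv2.MORPH_OPEN,cv2.getStructuringElement(cv2.MORPH_ELLIPSE,(81,81)))
bc=big(body); w=ray(c,px(cv2.boxPoints(cv2.minAreaRect(bc)),*o[:2]),.008)
print("plate box",w.round(4)[:,:2].tolist(),w.mean(0).round(4),np.linalg.norm(np.diff(w,axis=0),axis=1).round(4))
fc=big(m); W=ray(c,px(fc[:,0],*o[:2]),.008); print("area m2",cv2.contourArea(W[:,:2].astype(np.float32)),"expect",.0075-.00002)
# machine
o=(195,105,305,225); im=up(c,*o).astype(int); g=im.mean(2)
white=(g>150).astype(np.uint8); q=quad(big(white)); qp=px(q,*o[:2]); print("bed px",qp.round(1).tolist())
dark=(g<95).astype(np.uint8)
dark[:, :]=dark*(cv2.drawContours(np.zeros_like(white),[big(white)],-1,1,-1)); dark=cv2.erode(dark*1,np.ones((1,1)))
dq=px(quad(big(dark)),*o[:2]); print("holder px",dq.round(1).tolist())
def order(p): # low(+v,-v), high(+v,-v): low = larger row, +v = smaller col
    p=p[np.argsort(-p[:,1])]; return np.vstack([sorted(p[:2].tolist()),sorted(p[2:].tolist())])
s,co=np.sin(np.radians(20)),np.cos(np.radians(20))
B=order(qp); lo,hi=ray(c,B[:2],.085-.12*s),ray(c,B[2:],.085+.12*s)
H=order(dq); hl,hh=ray(c,H[:2],.085-.072*s+.01*co),ray(c,H[2:],.085+.072*s+.01*co)
for n,(l,h) in dict(bed=(lo,hi),holder=(hl,hh)).items():
    u=h.mean(0)-l.mean(0); v=(l[0]-l[1]+h[0]-h[1])/2
    print(n,"centre",((l+h).mean(0)/2).round(4),"len",np.linalg.norm(u).round(4),np.linalg.norm(l[0]-l[1]).round(4),np.linalg.norm(h[0]-h[1]).round(4),"yaw u",np.degrees(np.arctan2(u[1],u[0])).round(2),"yaw v",np.degrees(np.arctan2(-v[0],v[1])).round(2))
E
python3 m.py
```

```text
plate grey [101.33333333 111.         118.33333333 137.33333333]
plate box [[0.6045, -0.2288], [0.6643, -0.3086], [0.5978, -0.3572], [0.5384, -0.2774]] [ 0.6012 -0.293   0.008 ] [0.0997 0.0824 0.0995]
area m2 0.007264923591974171 expect 0.00748
bed px [[208.7, 200.2], [214.7, 120.1], [291.0, 131.0], [281.4, 210.3]]
holder px [[224.0, 186.6], [227.8, 139.5], [270.2, 145.7], [265.1, 192.3]]
bed centre [0.5551 0.1893 0.085 ] len 0.2387 0.2179 0.2184 yaw u -7.91 yaw v -7.91
holder centre [0.5536 0.1941 0.0944] len 0.1399 0.1212 0.1216 yaw u -7.96 yaw v -8.03
```

```bash
cat >> m.py <<'E'
M=cv2.moments(W[:,:2].astype(np.float32)-np.float32([.6,-.293])); ce=np.array([M["m10"],M["m01"]])/M["m00"]+[.6,-.293]
x=(w[3]-w[2])[:2]; e=(w[0]-w[1])[:2]; x=x if abs(np.linalg.norm(x)-.1)<.006 else e
x=x/np.linalg.norm(x)*(1 if x[1]>0 else -1); y=np.array([-x[1],x[0]])
cx=w.mean(0)[:2]@x; P=cx*x+((ce@y)-.00276)*y
print("centroid",ce.round(4),"P",P.round(4),"P from centroid",(ce-.00276*y+.00173*x).round(4),"yaw",np.degrees(np.arctan2(x[1],x[0])).round(2))
E
python3 m.py | tail -1
cat > k.py <<'E'
from workcell import env, telemetry, viewer
from h import *
BED=np.array([.5551,.1893,.085]); MY=-7.95
Rm=R.from_euler('z',MY,degrees=True)
Rb=Rm*R.from_euler('y',-20,degrees=True)   # bed axes u,v,n
def bp(u,v,n): return BED+Rb.apply([u,v,n])
def borient(flip=0,dyaw=0): return (Rb*R.from_euler('z',180*flip+dyaw,degrees=True)*R.from_euler('x',180,degrees=True)).as_euler('xyz',degrees=True)
def st(t=""):
    s=telemetry.read_state(); b=Rb.inv().apply(np.array(s["ee_pos"])-BED)*1e3
    print(t,"t",round(s["time_s"],2),"uvn",b.round(1),"F(bed)",Rb.inv().apply(s["contact_force"]).round(1),"M",np.round(Rb.inv().apply(s["torque"]),2),"w",round(s["grip_width"],3),"gf",round(float(np.max(s["grip_force"])),1)); return s,b
E
python3 - <<'E'
from k import *
for f,y in((0,126.8),(1,-53.2)):
    print(f,[None if j is None else np.round(j,0).tolist() for j in (env.inverse_kinematics([.6012,-.293,.16],[180,0,y]),env.inverse_kinematics([.6012,-.293,.046],[180,0,y]),env.inverse_kinematics(bp(0,0,.12),borient(f)),env.inverse_kinematics(bp(0,0,.046),borient(f)))])
E
```

```text
centroid [ 0.6051 -0.2924] P [ 0.6062 -0.2893] P from centroid [ 0.6063 -0.2894] yaw 126.65
0 [[-30.0, 38.0, 80.0, 0.0, 62.0, -67.0], [-30.0, 46.0, 83.0, 0.0, 51.0, -67.0], [20.0, 18.0, 109.0, -16.0, 36.0, 129.0], [19.0, 26.0, 109.0, -19.0, 28.0, 132.0]]
1 [[-30.0, 38.0, 80.0, -0.0, 62.0, 113.0], [-30.0, 46.0, 83.0, -0.0, 51.0, 113.0], [20.0, 18.0, 109.0, -16.0, 36.0, -51.0], [19.0, 26.0, 109.0, -19.0, 28.0, -48.0]]
```

```bash
python3 - <<'E'
from k import *
P=[.6062,-.2893]; o=[180,0,126.65]
env.reach([*P,.13],o); st("above")
env.servo_line([*P,.046],rate=.12); st("down")
env.close(60); st("gripped")
env.servo_line([*P,.17],rate=.15); s,_=st("lifted")
c=viewer.capture("scene"); np.savez("s1.npz",**c)
t=viewer.capture("top"); np.savez("t1.npz",**t)
cv2.imwrite("pics/lift.png",np.hstack([cv2.resize(c["pixels"][90:270,170:330],None,fx=2.5,fy=2.5),cv2.resize(t["pixels"][90:270,340:500],None,fx=2.5,fy=2.5)])[:,:,::-1])
E
```

```text
above t 1.88 uvn [ 125.  -467.9    2.8] F(bed) [-0.1 -0.9 -0.4] M [-0.03  0.04  0.  ] w 1.0 gf 0.0
down t 2.73 uvn [  97.1 -467.2  -76. ] F(bed) [ 0.2 -0.4 -0.3] M [ 0.05  0.02 -0.01] w 0.998 gf 0.0
gripped t 3.38 uvn [  96.6 -467.   -76.4] F(bed) [0.4 0.2 2.1] M [0.02 0.05 0.06] w 0.154 gf 59.3
lifted t 4.36 uvn [ 137.9 -466.7   39. ] F(bed) [-1.9  0.9 -4. ] M [ 0.03  0.06 -0.1 ] w 0.154 gf 58.4
```

View pics/lift.png

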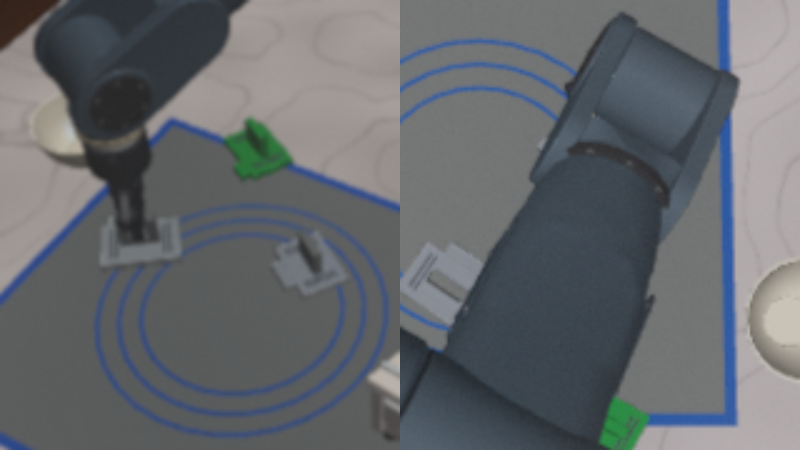

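The fin is gripped (opening 0.154, about 13 mm), and the plate is level and off the table at (135,240) in the left half. Carrying it over the bed.

```bash
python3 - <<'E'
from k import *
env.reach(bp(0,0,.14),borient(0)); st("hover")
env.servo_line(bp(0,0,.068),borient(0),rate=.1); st("near")
for n in(.062,.058,.055,.052,.049,.0465):
    env.servo_line(bp(0,0,n),rate=.03); s,b=st(str(n))
    if Rb.inv().apply(s["contact_force"])[2]>9: break
for k in("scene","top"):
    c=viewer.capture(k); np.savez(k[0]+"2.npz",**c)
    if k=="scene": im=c["pixels"][180:310,300:440]
    else: im2=c["pixels"][105:235,190:330]
cv2.imwrite("pics/place.png",cv2.resize(np.hstack([im,im2]),None,fx=2.8,fy=2.8,interpolation=cv2.INTER_CUBIC)[:,:,::-1])
E
```

```text
hover t 7.32 uvn [  0.2  -0.2 140. ] F(bed) [-1.  -0.8 -3.6] M [0.   0.35 0.01] w 0.155 gf 58.5
near t 8.18 uvn [ 0.3  0.1 68.4] F(bed) [-0.9 -0.2 -3.7] M [-0.02  0.39  0.  ] w 0.156 gf 58.5
0.062 t 8.53 uvn [-0. -0. 62.] F(bed) [-0.9  0.9 -2.8] M [-0.01  0.33 -0.01] w 0.156 gf 58.5
0.058 t 8.82 uvn [-0.1 -0.  57.8] F(bed) [-0.6 -0.5 -2.7] M [0.05 0.39 0.01] w 0.154 gf 58.5
0.055 t 9.07 uvn [ 0.3 -0.1 55.9] F(bed) [-4.6 -4.3 15.5] M [-0.32  0.88  0.06] w 0.152 gf 61.1
```

View pics/place.png

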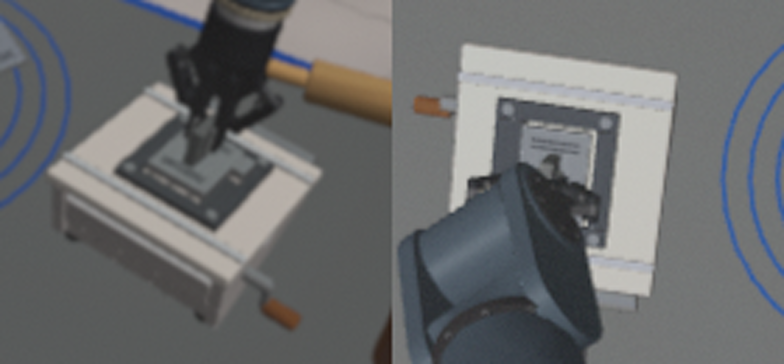

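The plate rests on the holder top (underside at about 10 mm, so no drop). The top view shows a light gap on its right (-v) side at (592,150). I'll measure that offset using line profiles at the known heights.

```bash
cat > prof.py <<'E'
from k import *
def prof(f,p0,p1,n):
    c=load(f); t=np.linspace(0,1,161); P=np.array([bp(*(np.array(p0)*(1-a)+np.array(p1)*a),n) for a in t])
    Rc=R.from_euler('xyz',c["orientation"],degrees=True); 
    uv=cv2.projectPoints(P,Rc.inv().as_rotvec(),-Rc.inv().apply(c["eye"]),c["camera_matrix"],None)[0][:,0]
    return cv2.remap(c["pixels"].mean(2).astype(np.float32),uv[:,:1].astype(np.float32),uv[:,1:].astype(np.float32),cv2.INTER_CUBIC).ravel()
def edges(f,ax,at,n,lo,hi,th=1.2):
    I=np.mean([prof(f,*(((a,lo),(a,hi)) if ax=='v' else ((lo,a),(hi,a))),n) for a in at],0)
    x=np.linspace(lo,hi,161)*1e3; g=np.gradient(cv2.GaussianBlur(I[:,None],(1,9),0).ravel(),x)
    k=[i for i in range(3,158) if abs(g[i])==max(abs(g[max(0,i-5):i+6])) and abs(g[i])>th]
    print(f,ax,"n",n,[(round(x[i],1),round(g[i],1)) for i in k])
L=np.linspace
edges("top0.npz","v",L(-.005,.04,12),.01,-.085,.085)
edges("top0.npz","u",L(-.03,.03,12),.01,-.1,.1)
for n in(.01,.022): 
    edges("t2.npz","v",L(.025,.042,8),n,-.085,.085); edges("t2.npz","u",L(-.025,.025,8),n,.02,.1)
edges("scene0.npz","u",L(-.03,.03,12),.01,-.1,.1); edges("scene0.npz","v",L(.0,.04,12),.01,-.085,.085)
for n in(.01,.022): edges("s2.npz","u",L(.02,.035,8),n,.02,.1); edges("s2.npz","v",L(.03,.045,8),n,-.085,.085)
E
python3 prof.py
```

```text
top0.npz v n 0.01 [(np.float64(-58.4), np.float32(-15.8)), (np.float64(-37.2), np.float32(16.9)), (np.float64(35.1), np.float32(-16.8)), (np.float64(66.9), np.float32(17.0))]
top0.npz u n 0.01 [(np.float64(-92.5), np.float32(-1.6)), (np.float64(-71.3), np.float32(-13.8)), (np.float64(-50.0), np.float32(16.5)), (np.float64(52.5), np.float32(-14.1)), (np.float64(73.8), np.float32(15.7)), (np.float64(95.0), np.float32(3.1))]
t2.npz v n 0.01 [(np.float64(-59.5), np.float32(-16.1)), (np.float64(-37.2), np.float32(15.4)), (np.float64(-21.3), np.float32(-2.3)), (np.float64(28.7), np.float32(2.4)), (np.float64(39.3), np.float32(-7.6)), (np.float64(66.9), np.float32(17.2))]
t2.npz u n 0.01 [(np.float64(24.5), np.float32(-6.7)), (np.float64(28.0), np.float32(5.8)), (np.float64(31.5), np.float32(-5.4)), (np.float64(35.5), np.float32(6.7)), (np.float64(45.0), np.float32(-6.0)), (np.float64(48.0), np.float32(6.4)), (np.float64(52.5), np.float32(-12.0)), (np.float64(73.0), np.float32(26.3)), (np.float64(80.5), np.float32(-3.2)), (np.float64(90.5), np.float32(-3.2)), (np.float64(94.5), np.float32(5
[... 1206 characters left out ...]
(np.float64(70.5), np.float32(-2.5)), (np.float64(80.0), np.float32(12.8)), (np.float64(95.0), np.float32(-4.8))]
s2.npz v n 0.01 [(np.float64(-59.5), np.float32(-12.7)), (np.float64(-38.3), np.float32(3.0)), (np.float64(31.9), np.float32(-3.1)), (np.float64(66.9), np.float32(14.3))]
s2.npz u n 0.022 [(np.float64(50.5), np.float32(-4.7)), (np.float64(60.0), np.float32(4.4)), (np.float64(69.5), np.float32(-4.6)), (np.float64(85.0), np.float32(-2.6)), (np.float64(94.5), np.float32(12.8))]
s2.npz v n 0.022 [(np.float64(-54.2), np.float32(-13.0)), (np.float64(-35.1), np.float32(5.9)), (np.float64(24.4), np.float32(1.9)), (np.float64(36.1), np.float32(-6.3)), (np.float64(71.2), np.float32(14.6))]
```

```bash
cat > search.py <<'E'
from k import *
def tap(u,v,dy=0,q=.0545):
    env.servo_line(bp(u,v,.0575),borient(0,dy),rate=.04)
    env.servo_line(bp(u,v,q),borient(0,dy),rate=.03)
    return st(f"{u*1e3:.1f},{v*1e3:.1f},{dy}")
E
python3 - <<'E'
from search import *
for u,v in((1,-1.7),(1,-.7),(1,-2.7),(2,-1.7),(0,-1.7),(2,-.7),(2,-2.7)):
    s,b=tap(u*1e-3,v*1e-3)
    if b[2]<54.9: print("in"); break
E
```

```text
1.0,-1.7,0 t 9.67 uvn [ 0.7 -1.8 54.1] F(bed) [-0.9  0.1 -3.6] M [ 0.01  0.37 -0.  ] w 0.154 gf 58.6
in
```

Dropped in at u=+1.0, v=-1.7 with no contact force. Now I'll lower it gently.

```bash
python3 - <<'E'
from search import *
for n in(.052,.050,.048,.047,.046,.0455,.045):
    env.servo_line(bp(.001,-.0017,n),rate=.03); s,b=st(str(n))
    if Rb.inv().apply(s["contact_force"])[2]>8: break
E
```

```text
0.052 t 9.92 uvn [ 0.9 -1.7 51.8] F(bed) [-2.6  0.2 -2.6] M [-0.01  0.37 -0.06] w 0.154 gf 58.6
0.05 t 10.17 uvn [ 0.9 -1.7 49.9] F(bed) [-1.9  0.7 -2.1] M [0.01 0.36 0.  ] w 0.157 gf 58.6
0.048 t 10.42 uvn [ 0.9 -1.7 47.9] F(bed) [-1.6  0.2 -3.1] M [ 0.    0.39 -0.08] w 0.152 gf 58.6
0.047 t 10.67 uvn [ 1.  -1.7 47. ] F(bed) [-0.3  0.4 -3.3] M [-0.02  0.36 -0.02] w 0.154 gf 58.6
0.046 t 10.92 uvn [ 1.1 -1.6 46.3] F(bed) [-3.2  1.   4.5] M [-0.08  0.65 -0.04] w 0.157 gf 59.6
0.0455 t 11.17 uvn [ 1.1 -1.5 46.2] F(bed) [-4.5 -0.6 13.4] M [-0.3   0.98  0.02] w 0.153 gf 61.2
```

Seated: contact is at n=46.2, which is 9.7 mm below the holder-top contact (holder is 10 mm thick). Letting go and backing off square to the bed.

```bash
python3 - <<'E'
from search import *
env.let_go(); st("open")
env.servo_line(bp(.001,-.0017,.15),rate=.1); st("away")
env.reach([.35,-.2,.35],[180,0,60]); st("clear")
for k in("scene","top"):
    c=viewer.capture(k); np.savez(k[0]+"3.npz",**c)
    if k=="scene": im=c["pixels"][180:310,300:440]
    else: im2=c["pixels"][105:235,190:330]
cv2.imwrite("pics/done.png",cv2.resize(np.hstack([im,im2]),None,fx=2.8,fy=2.8,interpolation=cv2.INTER_CUBIC)[:,:,::-1])
E
```

```text
open t 11.86 uvn [ 1.  -1.7 45.5] F(bed) [-0.1 -0.1  0.5] M [-0.02  0.15  0.01] w 0.998 gf 0.0
away t 13.05 uvn [  0.7  -1.8 149.5] F(bed) [ 0.4 -0.3  0.2] M [-0.03  0.14 -0.01] w 1.001 gf 0.0
clear t 15.07 uvn [ -49.6 -413.7  299.8] F(bed) [-0.2 -0.1  0.2] M [-0.03  0.02 -0.02] w 0.998 gf 0.0
```

View pics/done.png

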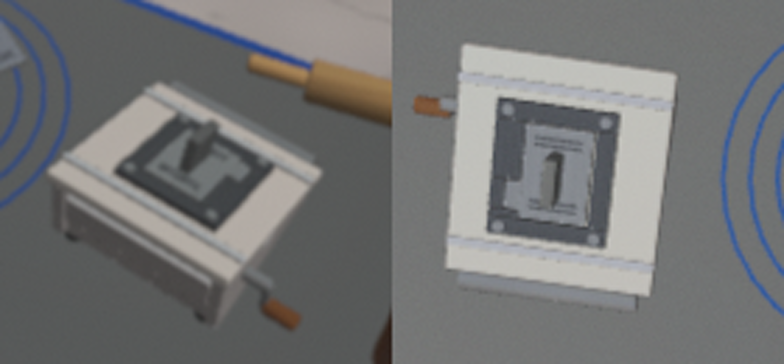

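The plate lies in the pocket with its tab in the notch: (235,180) in the scene half, (515,190) in the top half. It is flat and the gripper is clear. Handing in.

```bash
python3 -c "
from workcell import env
print(env.finish_job())"
```

```text
the job is handed in; nothing more can be done
None
```

The off-centre-tab plate is in the holder's pocket with its tab in the notch and its underside on the bed; I let go and handed the job in at about 15 s, but the hand-in call returned no verdict.

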